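# Load the sample shaker and hold its dead-man lever at run

### The arm

A 6-joint arm with a two-finger parallel gripper is mounted at the origin on the work surface; the furniture and walls round the work are solid. World frame = base frame: x ahead of the robot, y to its left, z up, the work surface at z = 0. Lengths are in m, angles in rad, forces in N, time in s.
With the tool pointing down it reaches from about 0.275 to 0.875 m from the base axis. Payload 12.5 kg.
Tool frame: the origin (TCP) lies on the centre line of the jaws, within the pads' length; the fingertips stand r.finger_overhang ahead of it and the grasp point (between the pads) lies 3 mm ahead of it (r.finger_overhang is the distance from the TCP to the fingertips, in m); z points along the fingers, y is the direction in which the jaws open and shut (so a half turn about z gives the same grasp; the last joint's range is limited). The gripper opens to 85 mm and grips with 20 to 120 N. Pads are 22 mm wide; open, the fingers measure 114 mm over their backs; the gripper's body (76 mm by 85 mm) begins 54 mm behind the grasp point. The pads swing forward as they close: fully open they stand 13 mm farther back than shut.
Start: joints at [-1.216, 0.351, 1.652, -0, 1.139, -0.085], TCP at [0.234, -0.498, 0.253] pointing down, gripper open.
Joint ranges: [-2.75, 2.75], [-0.79, 2.1], [0.01, 2.65], [-1.57, 4.71], [0.07, 3.14], [-2.87, 2.87]. Speed limits (rad/s): [2.22, 2.22, 2.79, 3.14, 3.14, 3.14].

### API

Orientations are given as a unit quaternion [x, y, z, w].
In Python, from cell import r, optics gives the robot as it stands. The module is installed in compiled form; this text tells all that it offers. Calls block until the motion is done:
- r.move_to(position, orientation): joint-space move of the TCP to a pose.
- r.move_linear(position, rot=None, vel=0.15): straight line of the TCP; rot=None keeps the orientation; vel is the mean speed in m/s.
- r.set_joints(angles): joint-space move.
- r.set_gripper(opening, squeeze=None): opening from 0.0 (shut) to 1.0 (fully open); squeeze is the grip in N (None keeps the last); returns when the fingers have stopped.
- r.sleep(seconds).
- r.inverse_kinematics(position, orientation): joint angles nearest the present ones, or None.
- optics.get_image(name): name is "scene" or "side" or "wrist"; returns a dict with "pixels" (420x560x3 uint8, red, green, blue), "depth" (420x560 float32, m along the optical axis (not along the pixel's ray), 0 where there is no reading), "fx", "fy", "cx", "cy" (pixels), "camera_from_world" (4x4, takes a point from world to camera coordinates); the wrist camera has in their place "mount" (4x4, takes a point from camera to tool coordinates, whose origin is the TCP and whose axes are the flange's). Camera axes: x right, y down, z forward; pixel columns grow to the right and rows downward; lengths in m; the calibration is good to about 2 mm. A picture is of the moment at which its call begins: read the wrist's pose just before it.
A pose or a line that the arm cannot do raises r.PlanningError and nothing moves.
- r.hand_in(): hands the job in, once; it reports no verdict.
Readings, each from a call of its own:
- r.current_t(): time.
- r.current_q(): joint angles.
- r.current_qvel(): joint speeds.
- r.current_effort(): joint torques, N m.
- r.current_tool_pos(): TCP position.
- r.current_ee_rot(): TCP orientation.
- r.current_contact_force(): force on the tool from outside, world axes, zero at the start.
- r.current_torque(): the same for the moment, N m.
- r.current_opening(): opening from 0.0 (shut) to 1.0 (fully open).
Only numpy, scipy, OpenCV 4.12 (cv2) and the standard library are available. Lean on these libraries where they do the work, as an engineer would, in place of code of your own. Each camera call takes 0.05 s, during which the arm holds its last target.

### The job

Load the bench shaker: stand the two small sample tins upright in the two empty cells of its divided tray, one tin to a cell, leaving the tin that is already in the tray and the two larger tins on the bench where they are. Then, with the fingertips on its round black pad, press the spring-loaded dead-man lever beside the tray half-way down to its run position, where the top of the pad is level with the top of the small steel post beside it, never down to the bottom stop. Finish while still holding it there: do not let go of the lever.

Things in the scene. Friction and masses are not known exactly. Their poses are not given: they have to be found in the camera images.
- shaker: low grey bench machine, fixed, 125 (x) x 340 (y) mm, with a steel tray of three cells in a row along own y. Origin: footprint centre at bench height; own x away from the robot at yaw 0, y to the left, z up. Cell centres: own x 0, y -34.5, 37.5, 109.5; cells 68 x 68 inside, walls 4 thick; floor 52, wall tops 62 above the bench: grip tins high, across the row, tips above the walls.
- mat_a: round rubber mat, diameter 60, 2 mm thick, fixed on the floor of one of the two EMPTY cells of the shaker's tray, at the cell's centre; a tin goes on it. Which cells are empty varies. Origin: centre of its underside, 52 mm above the bench, z up; its top, on which the tin stands, is 2 mm higher.
- mat_b: round rubber mat, diameter 60, 2 mm thick, fixed on the floor of one of the two EMPTY cells of the shaker's tray, at the cell's centre; a tin goes on it. Which cells are empty varies. Origin: centre of its underside, 52 mm above the bench, z up; its top, on which the tin stands, is 2 mm higher.
- tin_a: one of the two SMALL loose sample tins on the bench: plain round aluminium tin with a fixed lid, diameter 58 at the lid (top 11 mm) and 56 below, height 37 mm, up to 0.2 kg, rigid, upright at the start on the bench at z = 0. Origin: centre of its underside, z up.
- tin_b: one of the two SMALL loose sample tins on the bench: plain round aluminium tin with a fixed lid, diameter 58 at the lid (top 11 mm) and 56 below, height 37 mm, up to 0.2 kg, rigid, upright at the start on the bench at z = 0. Origin: centre of its underside, z up.
- loaded_tin: a small tin like the two loose ones (58 x 37 mm), already standing on the floor of the third cell; leave it there. Origin: centre of its underside.
- big_tin_a: lidded aluminium sample tin like the small ones but LARGER: diameter 69, height 44 mm; a bystander, to be left alone (it does not fit a cell). Origin: centre of its underside.
- big_tin_b: lidded aluminium sample tin like the small ones but LARGER: diameter 69, height 44 mm; a bystander, to be left alone (it does not fit a cell). Origin: centre of its underside.
- run_lever (a joint): dead-man lever angle (rad): 0 up (sprung), 0.12 run (half-way), 0.24 bottom stop (not to be reached). Hinge along the shaker's y at own (45, -128), 68 mm above the bench; the arm runs 100 mm from it toward own -x to the pad, level at 0, so 0.01 rad is 1 mm of pad travel, 24 mm in all. Spring at the pad: about 4 N at first, 8 N at run, 12 N at the bottom.
- pad_top (a point): centre of the top of the round black pad on the free end of the lever, beside the tray: diameter 38, 12 mm thick; pushed straight down on its flat top. This point is at the shaker's own (-55, -128) mm, 80 mm above the bench when released, 68 mm at the run position. It tips with the lever.
- post_top (a point): top centre of the small steel index post, diameter 9 mm, fixed on the shaker 41 mm from the middle of the pad, on the side away from the tray; 68 mm above the bench, the height of the pad's top at the run position.
Things that resemble listed ones, but are neither listed nor needed, are in the scene too. What is shaped like the tin_b but purple is not meant.

How it is judged:
On the way, in this order (a step that is already met when the one before it is completed fails the run):
1. both small tins stand released in the two empty cells, one in each ((((horizontal distance between tin_a and mat_a below 0.009 m and z of tin_a in the frame of mat_a between -0.004 and 0.006 m and angle between tin_a's own z axis and vertical below 0.1 rad and linear speed of tin_a below 0.02 m/s and contact force between tin_a and the fingers below 0.3 N) and (horizontal distance between tin_b and mat_b below 0.009 m and z of tin_b in the frame of mat_b between -0.004 and 0.006 m and angle between tin_b's own z axis and vertical below 0.1 rad and linear speed of tin_b below 0.02 m/s and contact force between tin_b and the fingers below 0.3 N)) or ((horizontal distance between tin_a and mat_b below 0.009 m and z of tin_a in the frame of mat_b between -0.004 and 0.006 m and angle between tin_a's own z axis and vertical below 0.1 rad and linear speed of tin_a below 0.02 m/s and contact force between tin_a and the fingers below 0.3 N) and (horizontal distance between tin_b and mat_a below 0.009 m and z of tin_b in the frame of mat_a between -0.004 and 0.006 m and angle between tin_b's own z axis and vertical below 0.1 rad and linear speed of tin_b below 0.02 m/s and contact force between tin_b and the fingers below 0.3 N)))), for 0.2 s.
2. the lever is held at its run position by the fingers (value of joint run_lever between 0.08 and 0.16 rad and contact force between the fingers and run_lever above 3 N), for 0.5 s.
At the end, for the whole second after the job is handed in: Both small tins stand upright and released on the mats of the two empty cells, one each, within 9 mm of centre; the third tin still stands in its cell; the fingers press the pad with over 3 N and hold the lever still between 0.08 and 0.16 rad through the last second (all of step 2 and (((horizontal distance between tin_a and mat_a below 0.009 m and z of tin_a in the frame of mat_a between -0.004 and 0.006 m and angle between tin_a's own z axis and vertical below 0.1 rad and linear speed of tin_a below 0.02 m/s and contact force between tin_a and the fingers below 0.3 N) and (horizontal distance between tin_b and mat_b below 0.009 m and z of tin_b in the frame of mat_b between -0.004 and 0.006 m and angle between tin_b's own z axis and vertical below 0.1 rad and linear speed of tin_b below 0.02 m/s and contact force between tin_b and the fingers below 0.3 N)) or ((horizontal distance between tin_a and mat_b below 0.009 m and z of tin_a in the frame of mat_b between -0.004 and 0.006 m and angle between tin_a's own z axis and vertical below 0.1 rad and linear speed of tin_a below 0.02 m/s and contact force between tin_a and the fingers below 0.3 N) and (horizontal distance between tin_b and mat_a below 0.009 m and z of tin_b in the frame of mat_a between -0.004 and 0.006 m and angle between tin_b's own z axis and vertical below 0.1 rad and linear speed of tin_b below 0.02 m/s and contact force between tin_b and the fingers below 0.3 N))) and horizontal distance between loaded_tin and shaker below 0.13 m and angle between loaded_tin's own z axis and vertical below 0.1 rad and z of loaded_tin in the frame of shaker below 0.058 m and velocity of joint run_lever between -0.05 and 0.05 rad/s); the arm keeps its last pose, push and grip.
It fails at once if the lever was pressed down to its bottom stop (value of joint run_lever above 0.225 rad).
It fails at once if a tin that was to be left alone was displaced by more than 25 mm (distance of any of loaded_tin, big_tin_a, big_tin_b from where it was at the start of the episode above 0.025 m).
It also fails if it takes over 64 s, if anything falls off the work surface, if the arm or the gripper's body presses on something with over 40 N, if the wrist force passes 120 N, or if a joint passes its speed limit or range.

## Working session

There is one attempt and no reset: what is moved stays moved. The work goes in short steps, each a Python script; the robot and the scene stay as the last script left them, time stands still between calls to the robot, and variables do not carry over. Pictures are saved under pics/ and viewed, and the job is handed in when it is done.

```bash
mkdir -p pics
python3 - <<'E'
from cell import r, optics
import cv2,numpy as np
for n in ["scene","side","wrist"]:
    im=optics.get_image(n); cv2.imwrite(f"pics/{n}0.png",im["pixels"][:,:,::-1]); np.save(f"pics/{n}0d.npy",im["depth"])
    print(n,im["fx"],im["cx"],im["cy"]); print(np.round(im.get("camera_from_world",im.get("mount")),3))
print(r.current_t(),r.finger_overhang,r.current_ee_rot(),r.current_tool_pos())
E
```

```text
scene 460.16958133151314 278.12550960250564 204.66471258352374
[[-0.452 -0.892  0.013  0.259]
 [-0.527  0.255 -0.811  0.352]
 [ 0.72  -0.374 -0.585  0.985]
 [ 0.     0.     0.     1.   ]]
side 410.6173924808404 276.78912025668467 207.26341901994496
[[-0.998 -0.068  0.     0.545]
 [-0.06   0.876 -0.478  0.056]
 [ 0.032 -0.477 -0.879  1.055]
 [ 0.     0.     0.     1.   ]]
wrist 331.959094951386 283.3276826900201 204.5630669884472
[[-0.001 -0.956 -0.294  0.075]
 [ 1.    -0.001 -0.     0.   ]
 [-0.    -0.294  0.956 -0.12 ]
 [ 0.     0.     0.     1.   ]]
0.15 0.022 [ 9.75919227e-01  2.18131763e-01 -6.16086264e-05 -4.39065084e-04] [ 0.23411134 -0.49744947  0.25288685]
```

View pics/scene0.png

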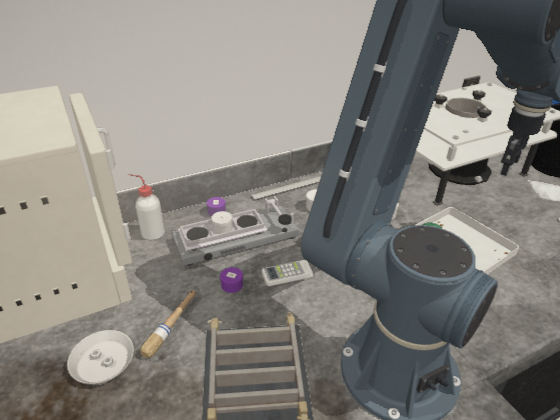

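View pics/side0.png

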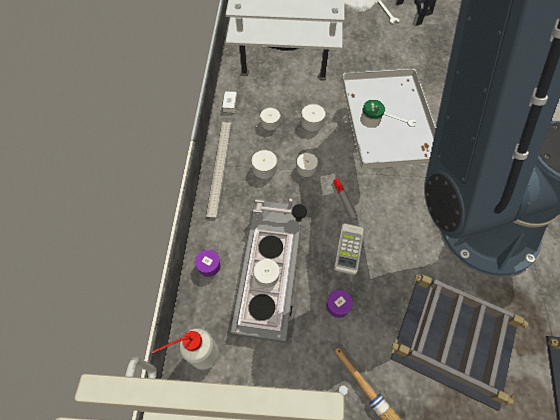

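View pics/wrist0.png

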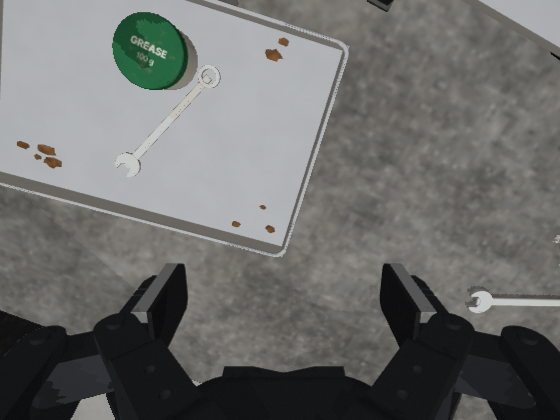

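The side view shows the candidates. There are four white-lidded tins on the bench, at (270,118), (313,117), (264,162) and (307,163). A fifth is in the tray's middle cell at (266,271). The purple tins at (208,262) and (340,303) and the green grease tin at (374,108) are not meant. The black mats are at (270,246) and (262,307), and the pad is at (299,212). I'll measure the tins and take a close crop.

```bash
cat > h.py <<'E'
import numpy as np,cv2
from cell import r,optics
def ray(im,u,v):
    T=im["camera_from_world"];R=T[:3,:3];o=-R.T@T[:3,3]
    d=R.T@np.array([(u-im["cx"])/im["fx"],(v-im["cy"])/im["fy"],1]);return o,d
def onz(im,u,v,z):
    o,d=ray(im,u,v);return o+d*(z-o[2])/d[2]
def cloud(im):
    T=im["camera_from_world"];R=T[:3,:3]
    v,u=np.mgrid[0:420,0:560];D=im["depth"]
    P=np.stack([(u-im["cx"])/im["fx"]*D,(v-im["cy"])/im["fy"]*D,D],-1)
    return (P-T[:3,3])@R
E
python3 - <<'E'
from h import *
im=optics.get_image("side");C=cloud(im);px=im["pixels"]
cv2.imwrite("pics/crop1.png",cv2.resize(px[90:345,200:360,::-1],None,fx=2.3,fy=2.3,interpolation=cv2.INTER_CUBIC))
hsv=cv2.cvtColor(px,cv2.COLOR_RGB2HSV)
def rep(name,m):
    n,l,s,c=cv2.connectedComponentsWithStats(m.astype(np.uint8))
    for i in range(1,n):
        if s[i,4]<80 or not(200<c[i][0]<360 and 90<c[i][1]<340):continue
        k=l==i; z=np.median(C[k][:,2]); (e,ax,_)=cv2.fitEllipse(cv2.findContours(k.astype(np.uint8),0,2)[0][0])
        w=np.array([onz(im,u,v,z) for v,u in zip(*np.nonzero(k))])
        print(name,c[i].round(1),s[i,4],"z",z.round(4),"c",onz(im,*e,z).round(4),"ax",np.round(ax,1),"extent",np.ptp(w,0)[:2].round(4),"areaD",round(2*np.sqrt(cv2.contourArea(cv2.convexHull(w[:,:2].astype(np.float32)))/np.pi),4))
Z=C[...,2]
rep("tin",(hsv[...,1]<50)&(hsv[...,2]>140)&(Z>.025)&(Z<.12))
rep("blk",(hsv[...,2]<45)&(Z<.1))
E
```

```text
tin [312.9 113. ] 339 z 0.044 c [ 0.4637 -0.3176  0.044 ] ax [17.3 23.3] extent [0.0665 0.0677] areaD 0.0665
tin [269.6 115.2] 239 z 0.0372 c [ 0.5878 -0.3072  0.0372] ax [14.2 20. ] extent [0.0563 0.0536] areaD 0.055
tin [263.7 160.2] 421 z 0.0441 c [ 0.5912 -0.1434  0.0441] ax [20.2 24.8] extent [0.0678 0.0664] areaD 0.0668
tin [306.7 161.1] 261 z 0.0374 c [ 0.4757 -0.1528  0.0374] ax [16.5 20.4] extent [0.0544 0.0536] areaD 0.0544
tin [272.6 207.3] 239 z 0.0707 c [0.5553 0.0145 0.0707] ax [10.2 37.1] extent [0.0926 0.0268] areaD 0.0505
tin [278.7 217.4] 233 z 0.0338 c [0.5466 0.0202 0.0338] ax [ 9.3 34.6] extent [0.0778 0.0279] areaD 0.0455
tin [264.7 276.9] 3081 z 0.0513 c [0.5611 0.1901 0.0513] ax [ 50.8 126.4] extent [0.1196 0.2492] areaD 0.1799
tin [291.8 272.6] 305 z 0.0337 c [0.4997 0.1643 0.0337] ax [ 4. 91.] extent [0.021  0.2016] areaD 0.0486
blk [298.9 211.9] 150 z 0.0796 c [0.4906 0.0258 0.0796] ax [13.1 15.2] extent [0.034  0.0414] areaD 0.0363
blk [270.5 246. ] 234 z 0.0539 c [0.5536 0.1098 0.0539] ax [21.2 22.9] extent [0.0551 0.0549] areaD 0.0548
blk [262.  306.5] 281 z 0.0539 c [0.5617 0.2546 0.0539] ax [23.8 25.3] extent [0.0557 0.0562] areaD 0.0552
```

View pics/crop1.png

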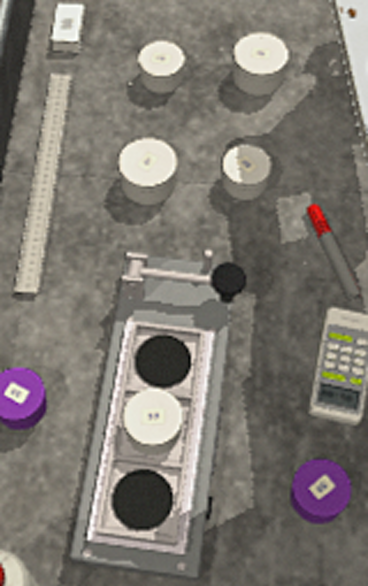

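Small tins, by height (37 mm) and diameter: (270,118) → (0.588,-0.307) and (307,163) → (0.476,-0.153). The other two measure 44 mm high and 67 mm across, so they are the bystanders. The crop confirms this. The mats are 145 mm apart (144 expected), so the shaker yaw is about -0.056. Next I'll look from the wrist over each tin and over the tray.

```bash
cat >> h.py <<'E'
from scipy.spatial.transform import Rotation as Rt
yaw=-0.056
def ori(half=False,yaw=yaw):
    c,s=np.cos(yaw),np.sin(yaw)
    if half:c,s=-c,-s
    y=np.array([c,s,0]);z=np.array([0,0,-1.]);x=np.cross(y,z)
    return Rt.from_matrix(np.stack([x,y,z],1)).as_quat()
def wrist(fn):
    p=np.array(r.current_tool_pos());q=r.current_ee_rot()
    im=optics.get_image("wrist");W=np.eye(4);W[:3,:3]=Rt.from_quat(q).as_matrix();W[:3,3]=p
    im["camera_from_world"]=np.linalg.inv(W@im["mount"])
    cv2.imwrite(fn,im["pixels"][:,:,::-1]);return im
def blobs(im,dark=False,box=None,thr=None):
    C=cloud(im);Z=C[...,2];hsv=cv2.cvtColor(im["pixels"],cv2.COLOR_RGB2HSV)
    m=((hsv[...,2]<(thr or 50))&(Z<.1)) if dark else ((Z>.030)&(Z<.12)&(C[...,2]>0))
    m=m&(im["depth"]>0.1)
    n,l,s,c=cv2.connectedComponentsWithStats(m.astype(np.uint8))
    for i in range(1,n):
        if s[i,4]<300:continue
        k=l==i;z=np.median(C[k][:,2]);(e,ax,_)=cv2.fitEllipse(max(cv2.findContours(k.astype(np.uint8),0,1)[0],key=len))
        print("dark" if dark else "high",c[i].round(0),s[i,4],"z",z.round(4),"c",onz(im,*e,z)[:2].round(4),"D",(np.array(ax)*np.median(im["depth"][k])/im["fx"]).round(4))
E
python3 - <<'E'
from h import *
for h in (0,1):
    for p in [(.588,-.307,.06),(.476,-.153,.06),(.554,.110,.15),(.5617,.2546,.15),(.4925,.021,.1)]:
        q=r.inverse_kinematics(p,ori(h)); print(h,p,None if q is None else np.round(q,2))
E
```

```text
0 (0.588, -0.307, 0.06) [-0.55  0.78  1.46 -0.    0.91 -0.5 ]
0 (0.476, -0.153, 0.06) [-0.4   0.56  1.91 -0.    0.67 -0.35]
0 (0.554, 0.11, 0.15) [ 0.11  0.5   1.7  -0.    0.93  0.17]
0 (0.5617, 0.2546, 0.15) [ 0.35  0.59  1.56 -0.    1.    0.41]
0 (0.4925, 0.021, 0.1) [-0.05  0.48  1.92 -0.    0.75  0.  ]
1 (0.588, -0.307, 0.06) [-0.55  0.78  1.46 -0.    0.91  2.65]
1 (0.476, -0.153, 0.06) [-0.4   0.56  1.91 -0.    0.67  2.79]
1 (0.554, 0.11, 0.15) None
1 (0.5617, 0.2546, 0.15) [ 0.35  0.59  1.56 -0.    1.   -2.74]
1 (0.4925, 0.021, 0.1) None
```

Run:
```python
from h import *
for i,p in enumerate([(.54,.09,.28),(.5,-.20,.25)]):
    r.move_to(p,ori()); im=wrist(f"pics/w1_{i}.png"); blobs(im);blobs(im,True)
print(r.current_t())
```

```text
high [292. 128.] 30438 z 0.0516 c [0.5524 0.1441] D [0.1379 0.3454]
high [519. 170.] 22309 z 0.0842 c [0.769  0.0822] D [0.0744 0.3903]
high [125.  47.] 2978 z 0.0364 c [0.3899 0.2257] D [0.0559 0.0661]
high [433. 108.] 2548 z 0.0369 c [0.7015 0.149 ] D [0.0555 0.063 ]
high [332. 344.] 1981 z 0.0433 c [ 0.5902 -0.1384] D [0.0594 0.0694]
high [245. 351.] 1183 z 0.0361 c [ 0.4756 -0.1481] D [0.0441 0.0593]
high [474. 409.] 787 z 0.0675 c [ 0.7682 -0.2292] D [0.0334 0.0558]
dark [296.  14.] 1725 z 0.0536 c [0.5617 0.2412] D [0.0338 0.0613]
dark [499.  58.] 3417 z 0.0267 c [0.7725 0.1903] D [0.0446 0.1655]
dark [294. 156.] 2380 z 0.0535 c [0.5534 0.1099] D [0.0563 0.0572]
dark [240. 245.] 951 z 0.0792 c [0.4916 0.0241] D [0.0348 0.037 ]
dark [472. 307.] 543 z 0.0437 c [ 0.7647 -0.0914] D [0.0319 0.0459]
dark [469. 409.] 535 z 0.0603 c [ 0.7686 -0.2374] D [0.0356 0.0394]
high [374. 118.] 4269 z 0.0437 c [ 0.5902 -0.144 ] D [0.0673 0.0721]
high [254. 135.] 2702 z 0.0367 c [ 0.4749 -0.1534] D [0.0564 0.058 ]
high [544. 249.] 6222 z 0.0506 c [ 0.7765 -0.3461] D [0.0404 0.3331]
high [363. 268.] 1805 z 0.0366 c [ 0.5846 -0.3058] D [0.0507 0.0565]
high [256. 284.] 2850 z 0.0434 c [ 0.4635 -0.3155] D [0.0644 0.0681]
high [ 99. 304.] 1837 z 0.0571 c [ 0.2935 -0.3224] D [0.0385 0.0744]
dark [548.  66.] 2039 z 0.0157 c [ 0.7694 -0.1118] D [0.0254 0.1248]
dark [538. 233.] 8598 z 0.04 c [ 0.7733 -0.3138] D [0.0565 0.3149]
3.7917
```

```bash
python3 -c "
import cv2,numpy as np
a=[cv2.resize(cv2.imread(f'pics/w1_{i}.png'),(400,300)) for i in (0,1)];cv2.imwrite('pics/w1.png',np.hstack(a))"
```

```text
(no output)
```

View pics/w1.png

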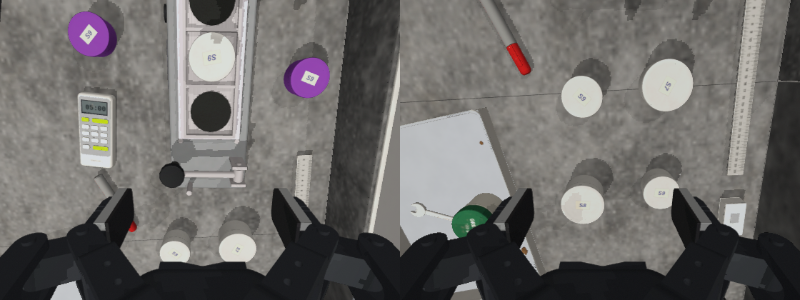

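Side and wrist views agree within 2 mm. I'll pick the first tin and check the grasp.

```bash
cat >> h.py <<'E'
def pick(x,y):
    r.set_gripper(1.0)
    r.move_to((x,y,.12),ori()); r.move_linear((x,y,.039),vel=.12)
    print("down",np.round(r.current_tool_pos(),4),np.round(r.current_contact_force(),1))
    r.set_gripper(0.0,squeeze=40)
    print("grip",r.current_opening(),np.round(r.current_contact_force(),1))
    r.move_linear((x,y,.16),vel=.15); print("up",r.current_opening(),np.round(r.current_contact_force(),1),r.current_t())
E
python3 - <<'E'
from h import *
pick(.587,-.3065)
im=optics.get_image("side");cv2.imwrite("pics/g1.png",im["pixels"][60:360,150:450,::-1])
E
```

```text
down [ 0.5874 -0.3067  0.0398] [-0.2  0.4 -0.2]
grip 0.6474455293244794 [-1.8  0.7  6.6]
up 0.6520194697890194 [-1.2  0.  -1.5] 6.975
```

View pics/g1.png

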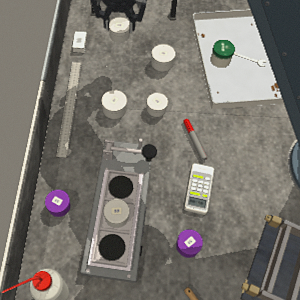

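The crop shows the tin held between the fingers at about (120,25). The other tins haven't moved. Moving above the far cell, then checking the tin's place in the hand.

```bash
python3 - <<'E'
from h import *
r.move_to((.5617,.2546,.15),ori())
im=wrist("pics/w2.png");blobs(im,True)
im=optics.get_image("side");cv2.imwrite("pics/s2.png",cv2.resize(im["pixels"][200:350,180:380,::-1],None,fx=3,fy=3))
E
python3 -c "
import cv2,numpy as np
a=[cv2.resize(cv2.imread(f),(400,300)) for f in('pics/w2.png','pics/s2.png')];cv2.imwrite('pics/ws2.png',np.hstack(a))"
```

```text
dark [548. 138.] 726 z 0.0132 c [0.767  0.2918] D [0.0166 0.0479]
dark [535. 237.] 3134 z 0.0159 c [0.7704 0.2055] D [0.0313 0.1275]
dark [283. 196.] 2401 z 0.0535 c [0.5626 0.2649] D [0.0352 0.057 ]
dark [556. 258.] 329 z 0.0406 c [0.768  0.2023] D [0.0058 0.0582]
```

View pics/ws2.png

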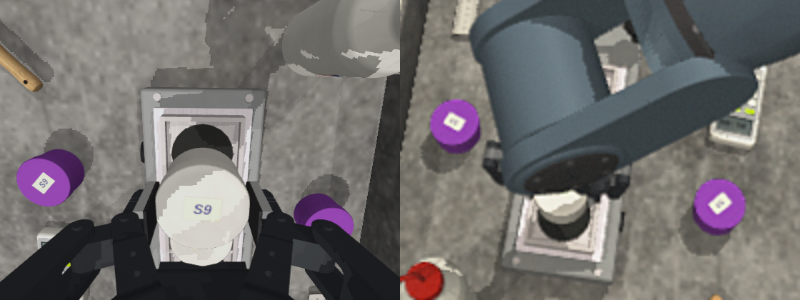

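In the wrist view (left half) the tin is level between the pads, with its lid centre near (203,210). The mat is visible ahead of it at (203,140). Measuring the lid's offset from the TCP.

Run:
```python
from h import *
im=wrist("pics/w3.png");C=cloud(im);p=r.current_tool_pos()
hsv=cv2.cvtColor(im["pixels"],cv2.COLOR_RGB2HSV)
k=(np.abs(C[...,2]-(p[2]-.002))<.004)&(hsv[...,1]<60)&(np.hypot(C[...,0]-p[0],C[...,1]-p[1])<.036)
P=C[k];print(p,len(P),np.median(P[:,2]),P[:,:2].min(0),P[:,:2].max(0))
c,R=cv2.minEnclosingCircle(P[:,:2].astype(np.float32)*1000);print(c,R)
```

```text
[0.56203319 0.25395392 0.14997608] 13235 0.14638226168247884 [0.52843911 0.22247431] [0.59707047 0.2809017 ]
(562.3717651367188, 257.3319396972656) 35.01630401611328
```

```bash
cat >> h.py <<'E'
def place(x,y,z0=.0955):
    r.move_linear((x,y,.115),vel=.12)
    f0=np.array(r.current_contact_force())
    z=z0
    r.move_linear((x,y,z),vel=.06)
    while z>.0905:
        f=np.array(r.current_contact_force())-f0
        print(round(z,4),f.round(1))
        if f[2]>4: break
        z-=.001; r.move_linear((x,y,z),vel=.02)
    r.set_gripper(1.0)
    print("open",r.current_opening(),np.round(r.current_contact_force()-f0,1))
    r.move_linear((x,y,.17),vel=.15);print(r.current_t())
E
python3 - <<'E'
from h import *
place(.5617,.2562)
im=wrist("pics/w4.png");
E
```

```text
0.0955 [ 0.1  0.8 -0.8]
0.0945 [-0.4  1.7 -0.8]
0.0935 [-3.1 -0.3  8.4]
open 0.9979370002736779 [0.5 0.2 2.4]
11.6833
```

View pics/w4.png

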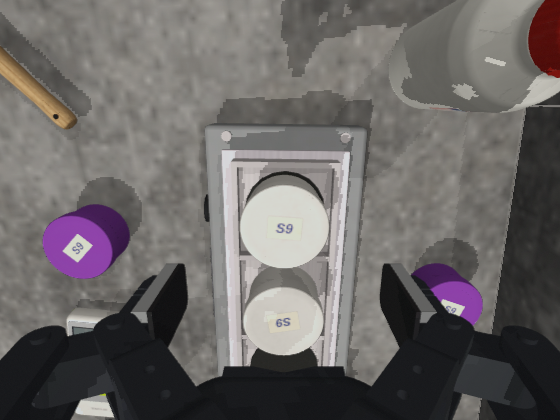

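The tin stands in the far cell with its lid at (285,222). The loaded tin is at (284,315). I'll pick the second tin and measure its offset in the hand the same way.

```bash
cat >> h.py <<'E'
def lidinhand():
    im=wrist("pics/tmp.png");C=cloud(im);p=r.current_tool_pos()
    hsv=cv2.cvtColor(im["pixels"],cv2.COLOR_RGB2HSV)
    k=(np.abs(C[...,2]-(p[2]-.002))<.004)&(hsv[...,1]<60)&(np.abs(C[...,0]-p[0])<.012)&(np.abs(C[...,1]-p[1])<.04)
    P=C[k];lo,hi=P[:,1].min(),P[:,1].max();print("lid z",np.median(P[:,2]),"tcp",p,"off y",(lo+hi)/2-p[1],"D",hi-lo)
    return (lo+hi)/2-p[1]
E
python3 - <<'E'
from h import *
pick(.4753,-.153)
r.move_to((.5535,.1099,.15),ori())
lidinhand()
im=optics.get_image("scene");C=cloud(im);cv2.imwrite("pics/sc5.png",cv2.resize(im["pixels"][160:300,150:330,::-1],None,fx=4,fy=4))
E
```

```text
down [ 0.4757 -0.153   0.0395] [ 0.2 -0.4 -0.1]
grip 0.6458739562178135 [-3.   1.3 10.2]
up 0.6428681541719987 [-0.4  0.2 -1.4] 15.6917
lid z 0.14615664394610525 tcp [0.55345613 0.10862797 0.1498541 ] off y -0.0008919554956671322 D 0.058168593278901226
```

View pics/sc5.png

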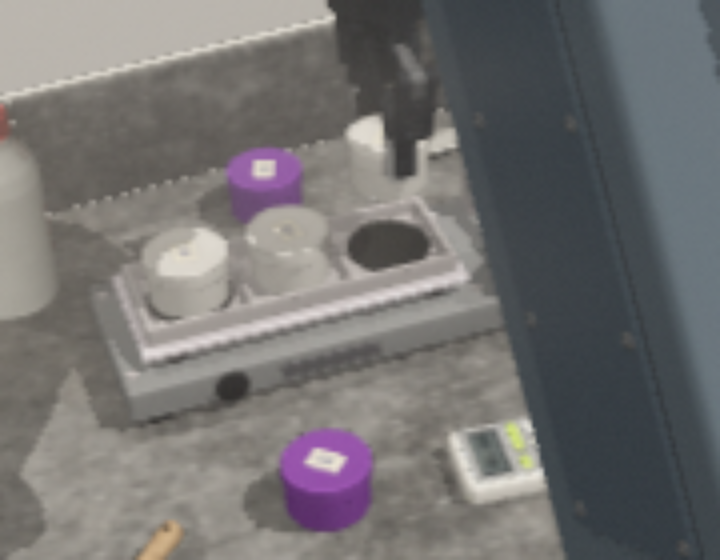

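The scene crop shows the placed tin flat in the far cell at (188,270). The second tin is held over the empty near cell, which is at (387,245). I'll place it, then verify from above and re-measure the pad and post.

Run:
```python
from h import *
place(.5535,.1105)
r.move_to((.54,.07,.30),ori())
im=wrist("pics/w6.png");blobs(im,True)
C=cloud(im);Z=C[...,2]
for lo,hi,nm in((.086,.096,"lids"),(.064,.084,"pad/lever")):
    m=((Z>lo)&(Z<hi)&(C[...,0]<.66)&(C[...,0]>.44)).astype(np.uint8)
    n,l,s,c=cv2.connectedComponentsWithStats(m)
    for i in range(1,n):
        if s[i,4]<25: continue
        P=C[l==i];a,b=P.min(0),P.max(0);print(nm,c[i].round(0),s[i,4],"z",np.median(P[:,2]).round(4),"c",((a+b)/2)[:2].round(4),"ext",(b-a).round(4))
```

```text
0.0955 [-0.4  0.6  0.9]
0.0945 [0.1 0.3 0.6]
0.0935 [-2.8 -1.2  6.8]
open 1.0011313623196898 [-0.   0.6  1.9]
19.35
dark [ 3. 43.] 577 z 0.0052 c [0.2397 0.2514] D [0.0072 0.1836]
dark [490.  58.] 3469 z 0.0284 c [0.7721 0.1768] D [0.0445 0.1753]
dark [467. 209.] 348 z 0.0217 c [0.7689 0.0128] D [0.0177 0.0811]
dark [241. 222.] 873 z 0.0793 c [0.4914 0.0232] D [0.0353 0.0355]
dark [465. 286.] 826 z 0.0356 c [ 0.7693 -0.099 ] D [0.0412 0.0579]
dark [469. 407.] 462 z 0.079 c [ 0.7668 -0.2555] D [0.0313 0.0396]
lids [296.   2.] 165 z 0.0905 c [0.5607 0.2279] ext [0.0306 0.0055 0.0068]
lids [295.  58.] 3344 z 0.0888 c [0.5575 0.1821] ext [0.0567 0.0578 0.0058]
lids [296. 139.] 2756 z 0.0907 c [0.5544 0.1094] ext [0.0572 0.0574 0.0076]
pad/lever [295.   6.] 150 z 0.0707 c [0.5614 0.2309] ext [0.0392 0.0113 0.0199]
pad/lever [280. 221.] 2037 z 0.0764 c [0.5377 0.0184] ext [0.1299 0.0439 0.0173]
pad/lever [265. 246.] 47 z 0.0668 c [ 0.5134 -0.0135] ext [0.0082 0.0086 0.0044]
```

View pics/w6.png

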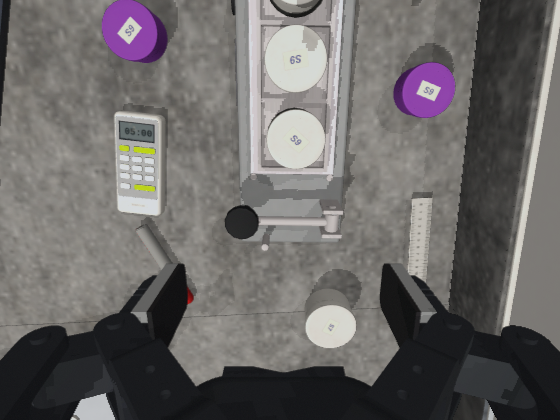

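The near cell's tin lid is at (296,139), which is (0.554,0.109), and its height is right. The pad is at (241,222) and the post at (265,246), 42 mm apart as expected. I'll check the far tin from the side camera and then close the gripper.

Run:
```python
from h import *
for n in("side","scene"):
    im=optics.get_image(n);C=cloud(im);Z=C[...,2]
    m=((Z>.085)&(Z<.098)&(C[...,0]<.66)&(C[...,0]>.48)&(C[...,1]>.07)&(C[...,1]<.3)).astype(np.uint8)
    k,l,s,c=cv2.connectedComponentsWithStats(m)
    for i in range(1,k):
        if s[i,4]<40: continue
        P=C[l==i];a,b=P.min(0),P.max(0);print(n,c[i].round(0),s[i,4],"z",np.median(P[:,2]).round(4),"c",((a+b)/2)[:2].round(4),"ext",(b-a).round(4))
    cv2.imwrite(f"pics/{n}7.png",im["pixels"][:,:,::-1])
r.set_gripper(0.0,squeeze=40)
r.move_to((.4925,.022,.14),ori()); 
r.move_linear((.4925,.022,.110),vel=.08)
print(r.current_opening(),r.current_tool_pos(),np.round(r.current_contact_force(),2),r.current_t())
im=optics.get_image("side");cv2.imwrite("pics/s8.png",cv2.resize(im["pixels"][60:350,200:360,::-1],None,fx=2,fy=2))
```

```text
side [270. 241.] 482 z 0.091 c [0.5543 0.1108] ext [0.0561 0.0579 0.0113]
side [266. 271.] 520 z 0.0891 c [0.5584 0.1835] ext [0.0562 0.0576 0.0083]
side [261. 303.] 588 z 0.0911 c [0.5623 0.2557] ext [0.0562 0.057  0.0099]
scene [246. 211.] 225 z 0.0907 c [0.5524 0.111 ] ext [0.0568 0.0574 0.0095]
scene [222. 217.] 227 z 0.0888 c [0.5548 0.1835] ext [0.0604 0.0586 0.0102]
scene [196. 223.] 257 z 0.091 c [0.5586 0.2553] ext [0.0613 0.0573 0.0099]
0.0002933029053943864 [0.49281591 0.02210107 0.11028955] [-0.25  0.21  0.29] 22.125
```

View pics/s8.png

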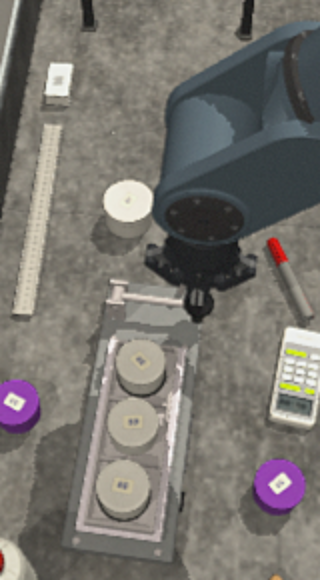

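All three tins are in their cells, with lid tops at 91, 89 and 91 mm and centres within 2 mm of the mats. In the crop the closed fingertips are over the pad at (200,303). Pressing down in steps, guarded on force.

Run:
```python
from h import *
f0=r.current_contact_force()[2];z=.106;zc=None
while z>.088:
    r.move_linear((.4925,.022,z),vel=.03); r.sleep(.1)
    f=r.current_contact_force()[2]-f0;p=r.current_tool_pos()[2];print(round(z,4),round(p,4),round(f,2))
    if zc is None and f>2: zc=p
    if f>7.4 or (zc and p<zc-.011): break
    z-=.001
print("zc",zc,r.current_t())
im=optics.get_image("side");cv2.imwrite("pics/s9.png",cv2.resize(im["pixels"][180:260,230:350,::-1],None,fx=5,fy=5,interpolation=cv2.INTER_CUBIC))
im=wrist("pics/w9.png")
```

```text
0.106 0.1061 1.32
0.105 0.105 0.99
0.104 0.104 -0.06
0.103 0.103 0.41
0.102 0.1021 2.91
0.101 0.1011 5.15
0.1 0.1 4.24
0.099 0.099 5.78
0.098 0.098 6.9
0.097 0.097 6.27
0.096 0.096 7.3
0.095 0.095 7.11
0.094 0.094 7.84
zc 0.10208461490155436 26.7583
```

View pics/s9.png

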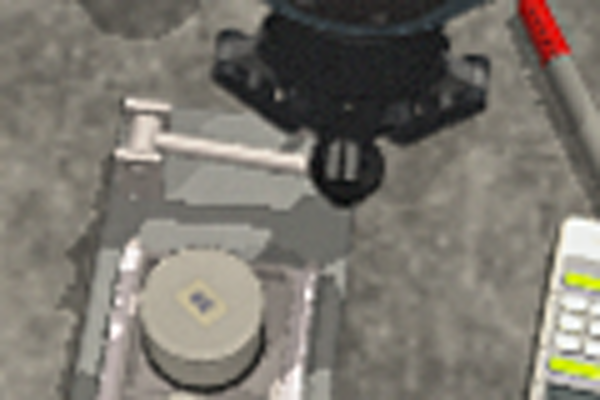

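View pics/w9.png

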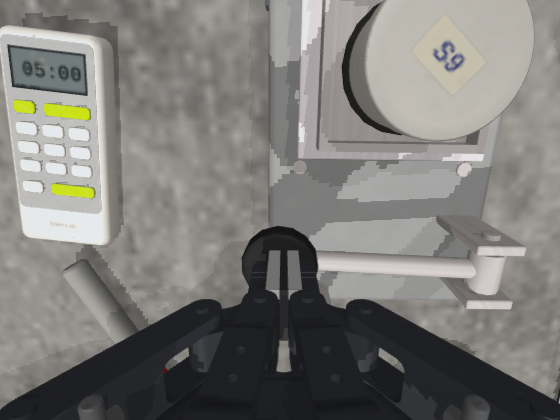

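The fingertips are on the pad, at (345,165) in the side crop and (280,262) in the wrist view. Contact came at TCP 0.102, so the tips were at 80 mm, as the description predicts. Pressing to 0.090 (12 mm of travel, 0.12 rad).

Run:
```python
from h import *
for z in(.093,.092,.091,.090):
    r.move_linear((.4925,.022,z),vel=.02)
r.sleep(1.0)
for _ in range(4):
    print(np.round(r.current_tool_pos(),4),np.round(r.current_contact_force(),1));r.sleep(.2)
im=wrist("pics/w10.png");C=cloud(im);v,u=np.mgrid[0:420,0:560]
hsv=cv2.cvtColor(im["pixels"],cv2.COLOR_RGB2HSV)
for n in("wrist","side"):
    if n=="side":
        im=optics.get_image("side");C=cloud(im);cv2.imwrite("pics/s10.png",im["pixels"][:,:,::-1])
        px=im["pixels"]
    px=im["pixels"];d=np.hypot(C[...,0]-.4925,C[...,1]-.022)
    k=(d<.018)&(C[...,1]>.0335)&(C[...,2]>.055)&(C[...,2]<.085)
    print(n,"pad z",k.sum(),np.percentile(C[k][:,2],[10,50,90]) if k.any() else None)
    L=(C[...,0]>.515)&(C[...,0]<.575)&(abs(C[...,1]-.019)<.012)&(C[...,2]>.05)&(C[...,2]<.09)
    P=C[L]
    if len(P)>30: print("lever slope",np.polyfit(P[:,0],P[:,2],1),len(P))
    if n=="side":
        m=((C[...,2]>.085)&(C[...,2]<.098)&(C[...,0]<.66)&(C[...,0]>.48)&(C[...,1]>.07)&(C[...,1]<.3)).astype(np.uint8)
        kk,l,s,c=cv2.connectedComponentsWithStats(m)
        for i in range(1,kk):
            if s[i,4]>40:
                Q=C[l==i];print("lid",np.median(Q[:,2]),((Q.min(0)+Q.max(0))/2)[:2])
print(r.current_t())
```

```text
[0.4921 0.0221 0.0901] [-4.  -0.4 10. ]
[0.4921 0.022  0.0901] [-3.4  0.9  7.7]
[0.4921 0.022  0.0901] [-4.8  0.4  8.4]
[0.4921 0.022  0.0901] [-3.9  0.7  7.9]
wrist pad z 716 [0.06022567 0.065655   0.0675009 ]
lever slope [ 0.12917359 -0.00500879] 2629
side pad z 38 [0.06374394 0.06762735 0.08179949]
lever slope [ 0.13214476 -0.00655816] 99
lid 0.09107452126015333 [0.55424402 0.1098436 ]
lid 0.08913340457586175 [0.5584887  0.18324461]
lid 0.09107052919975492 [0.56242229 0.25570163]
29.7583
```

View pics/w10.png

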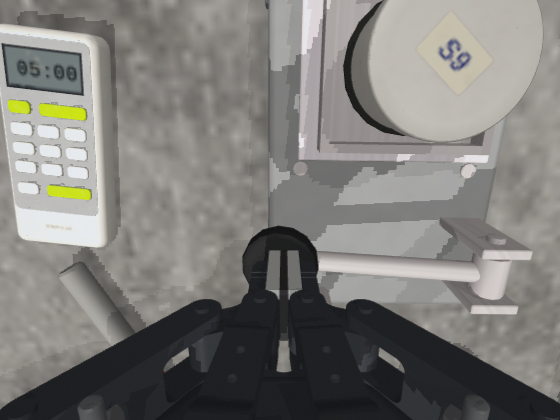

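The fingertips are still on the pad at (280,262). The lever slope reads about 0.13, the force about 8 N, and the tins are unmoved. Handing in.

Run:
```python
from h import *
r.hand_in()
```

```text
the job is handed in; nothing more can be done
```

I placed both small tins in the two empty cells and handed in at about 30 s, with the fingertips still holding the lever at its run position. No verdict is reported.

- **Tins:** in the last side view the two tins I placed had lid tops at 91 mm, as they should when standing on the mats, and centres within about 1.5 mm of the mat centres. The loaded tin read 89 mm and had not moved. I did not re-measure the two larger tins at the end. I never went near enough to touch them, and the one in view in a late picture looked in place.
- **Lever:** contact came at fingertip height 80 mm, and I pressed 12 mm further to 68 mm, the height of the post top. The force held steady at about 8 N. The lever slope from the depth images was 0.129–0.132, against 0.12 from pad travel, both well inside the 0.08–0.16 range.
- **Disagreements:** the wrist camera put the visible pad edge at about 66 mm rather than 68 mm, roughly the camera's 2 mm calibration error. The force reading also showed a sideways push of about 4 N, with no visible slip. The scene camera put the far tin about 4 mm off in x from the side view. I trusted the side view because the tray cell itself limits the tin to about 5 mm either way.

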